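Gauge a guide pin through the ring stack and sort it

ROBOT

A 6-joint arm with a two-finger parallel gripper is mounted at the origin on the work surface. World frame = base frame: x ahead of the robot, y to its left, z up, the work surface at z = 0. Lengths are in m, angles in rad, forces in N, time in s.
With the tool pointing down it reaches from about 0.35 to 0.975 m from the base axis. Payload 4.9 kg.
Tool frame: the origin (TCP) lies midway between the tips of the shut fingers; the grasp point (between the pads) lies 19 mm behind it; z points along the fingers, y is the line along which they close (so a half turn about z gives the same grasp; the last joint's range is limited). The gripper opens to 85 mm and grips with 20 to 120 N. Pads are 22 mm wide; open, the fingers measure 114 mm over their backs; the gripper's body (76 mm by 85 mm) begins 54 mm behind the grasp point. The pads swing forward as they close: fully open they stand 13 mm farther back than shut.
Start: joints at [-1.325, 0.053, 1.613, -0, 1.476, -0.119], TCP at [0.223, -0.584, 0.231] pointing down, gripper open.
Joint ranges: [-3.01, 3.01], [-1.01, 2.22], [0.06, 2.58], [-1.02, 4.17], [0.09, 2.62], [-3.14, 3.14]. Speed limits (rad/s): [2.57, 2.57, 3.14, 3.14, 3.14, 3.14].

INTERFACE

Orientations are given as a unit quaternion [w, x, y, z].
In Python, from plant import manip gives the robot as it stands.
- The arm moves only by the tool carry_out, never from a script. Its argument "moves" is a list of rows, each a list of 7 numbers: the opening, from 0 (shut) to 1 (fully open), then the shift along the tool's x, y, z normalised to -1 to 1, where 1 is 0.4 m, then the turn, a rotation vector about the tool's x, y, z normalised to -1 to 1, where 1 is 0.5 rad. In form: [[grip, dx, dy, dz, rx, ry, rz], ...]. A call has 1 to 8 rows; each row is the pose to reach, as a shift and turn from the pose commanded when the call began, along the tool's axes at that moment; what a row does not reach only later rows make up. A row lasts 1/12 s, in which the tool goes at most 41.7 mm and 7.16 degrees, less where a joint would pass 70% of its speed; a pose out of reach is approached as far as the arm can. A call with a number of a shift or a turn outside -1 to 1 is refused whole. A call with a gripper value outside its range is refused whole. The fingers move at their own pace and stop on an object; the grip force is fixed at half the most. Time passes only in rows, so rows that repeat a pose let the fingers close. It gives the time, the measured TCP pose, the force and the opening at its end, in the units of the state.
- manip.state(): the state, without advancing time (a new reading comes with each control period).
- manip.grab_frame(name): name is "side" or "top"; returns the picture (400x640x3 uint8, red, green, blue); there is no depth.
- manip.camera_info(name): a dict with "intrinsics" (3x3 intrinsics, pixels), "extrinsics" (4x4, takes a point from world to camera coordinates). Camera axes: x right, y down, z forward; pixel columns grow to the right and rows downward; lengths in m; the calibration is good to about 2 mm. A picture is of the moment at which its call begins. camera_info takes no time and is no camera call.
- manip.job_done(): hands the job in, once; it reports no verdict.
The state is a dict: "time": time; "joint_pos": joint angles; "joint_vel": joint speeds; "joint_efforts": joint torques, N m; "tool_pos": TCP position; "tool_rot": TCP orientation; "contact_force": force on the tool from outside, world axes, zero at the start; "ft_torque": the same for the moment, N m; "gripper_width": opening from 0.0 (shut) to 1.0 (fully open).
Only numpy, scipy, OpenCV 4.12 (cv2) and the standard library are available. Lean on these libraries where they do the work, as an engineer would, in place of code of your own. Each camera call takes 0.05 s, during which the arm holds its last target. There are 200 camera calls.

TASK

Take the guide pin from the rack place at the yellow-and-black end, lower it foot first through the shrinking rings of the sprung gauge until one ring stops it, and press it there upright with about 10 N for at least half a second, never pushing on the gauge beyond 20 N. Then draw it out and set it down gently, fully home and upright, in the socket of the same colour as the ring that stopped it, and let go. Leave the other two pins in the rack and everything else where it is.

Things in the scene. Friction and masses are not known exactly. Their poses are not given: they have to be found in the camera images.
- rack: Fixed white block, 190 long (its x) x 60 x 85 mm high, with three round 33 mm vertical through holes in a row along its x at -62, 0 and +62 mm; its +x end carries a yellow plate with black stripes. Origin at the centre of the underside, on the table.
- marked_place (a point): Centre of the mouth (top face, 85 mm up) of the rack hole nearest the yellow-and-black end, 62 mm along the rack's +x. The pin hanging here is the one to gauge; its foot is 80 mm below this point.
- gauge: Fixed aluminium base plate of the ring gauge, 120 x 100 x 14 mm, with two steel guide rods of 6.4 mm at y = +-34 mm reaching to 114 mm height. Origin at the centre of the underside, on the table, on the ring axis; z up.
- stack: Sprung stack of four level rings on one vertical axis, on the gauge's rods; each ring 54 mm across, 8 mm thick. Origin on the ring axis, at table height when not pressed (it sinks with the stack); z up. Starts to sink at about 2 N, then 5 N per mm (about 1.6 mm at 10 N); end stop at 4 mm, about 22 N.
- ring_grey (a point): Centre of the top face of the top ring, grey, bore 32 mm, which every pin passes; 104 mm above the table. A pin off centre may catch on a rim.
- ring_blue (a point): Centre of the top face of the second ring, blue, bore 25 mm, 86 mm above the table. It stops the 30 mm pin: the foot then rests on this face.
- ring_green (a point): Centre of the top face of the third ring, green, bore 18 mm, 68 mm above the table. It stops the 23 mm pin, which passes blue with 1 mm clearance all round.
- ring_red (a point): Centre of the top face of the lowest ring, red, bore 11 mm, 50 mm above the table. It stops the 16 mm pin, which passes green with 1 mm clearance all round.
- pin_a: One of three 0.2 kg steel guide pins, alike above the rack, order varying. Origin: centre of the flat foot; z towards the head. From the foot: shank to 66 mm (foot chamfer 1.5), collar 30 mm diameter to 80, flange 38 mm to 86, dark round head 24 mm to 130 (grip this). Shank diameter 30, 23 or 16 mm, one pin of each, hidden in the rack: known only by gauging.
- pin_b: One of three 0.2 kg steel guide pins, alike above the rack, order varying. Origin: centre of the flat foot; z towards the head. From the foot: shank to 66 mm (foot chamfer 1.5), collar 30 mm diameter to 80, flange 38 mm to 86, dark round head 24 mm to 130 (grip this). Shank diameter 30, 23 or 16 mm, one pin of each, hidden in the rack: known only by gauging.
- pin_c: One of three 0.2 kg steel guide pins, alike above the rack, order varying. Origin: centre of the flat foot; z towards the head. From the foot: shank to 66 mm (foot chamfer 1.5), collar 30 mm diameter to 80, flange 38 mm to 86, dark round head 24 mm to 130 (grip this). Shank diameter 30, 23 or 16 mm, one pin of each, hidden in the rack: known only by gauging.
- socket_blue_mouth (a point): Centre of the mouth (top face) of the blue socket: a fixed blue block 60 x 60 x 85 mm with a round 33 mm vertical through hole, for the pin stopped by the blue ring. A pin is home when its flange lies on the top face, its foot 80 mm below this point. z up. Three sockets stand 85 mm apart in a tan tray; their order varies.
- socket_green_mouth (a point): Centre of the mouth (top face) of the green socket: a fixed green block 60 x 60 x 85 mm with a round 33 mm vertical through hole, for the pin stopped by the green ring. A pin is home when its flange lies on the top face, its foot 80 mm below this point. z up. Three sockets stand 85 mm apart in a tan tray; their order varies.
- socket_red_mouth (a point): Centre of the mouth (top face) of the red socket: a fixed red block 60 x 60 x 85 mm with a round 33 mm vertical through hole, for the pin stopped by the red ring. A pin is home when its flange lies on the top face, its foot 80 mm below this point. z up. Three sockets stand 85 mm apart in a tan tray; their order varies.
- screwdriver: Bystander: screwdriver, lying far side; origin under its middle.
- bottle: Bystander: white bottle 52 mm across, 130 mm tall; origin under its middle.
- jar: Bystander: jar 56 mm across, 65 mm tall; origin under its middle.
- collar: Bystander: steel collar 44 mm across, 14 mm tall; origin under its middle.
- carrier: Bystander: small black moulded carrier 46 x 40 x 34 mm; origin under its middle.
- wrench: Bystander: wrench lying to the left; origin under its middle.
- plug: Bystander: brass plug 32 mm across, 30 mm tall; origin under its middle.
- socket_blue: The fixed blue block whose mouth is point socket_blue_mouth; origin at the centre of its underside.
- socket_green: The fixed green block whose mouth is point socket_green_mouth; origin at the centre of its underside.
- socket_red: The fixed red block whose mouth is point socket_red_mouth; origin at the centre of its underside.
Not all that is in view belongs to the job. Leave any red look-alike of the rack alone.

How it is judged:
By the outcome, as a careful person would: the job done as asked, in the order asked, and still so for the second after the job is handed in, with the robot touching nothing.
It also fails if it takes over 48 s, if anything falls off the work surface, if the arm or the gripper's body presses on something with over 40 N, if the wrist force passes 120 N, or if a joint passes its speed limit or range.

## Working session

There is one attempt and no reset: what is moved stays moved. The work goes in short steps, Python scripts to look and compute and a tool call to move; the robot and the scene stay as the last step left them, time stands still between calls to the robot, and variables do not carry over. Pictures are saved under pics/ and viewed, on a budget of 10 in all, crops included, one or two more only if the job needs it, and the job is handed in when it is done.

Besides the shell and the picture viewer there is one more tool, called after "Call:" as a command line: name --pt "numbers of a row" for each row, then --argument value for the rest. carry_out: Moves the arm, as the interface text tells. Scaled input: -1 to 1 covers 0.4 m each way for a shift and 0.5 rad each way for a turn. Its arguments: {"type":"object","properties":{"moves":{"type":"array"}},"required":["moves"]}

```bash
mkdir -p pics; ls; python3 - <<'E'
from plant import manip
import cv2,json
for n in("side","top"):
    cv2.imwrite(f"pics/{n}0.png",manip.grab_frame(n)[:,:,::-1]);c=manip.camera_info(n);print(n,c)
s=manip.state();print(s)
E
```

```text
pics
side {'intrinsics': array([[370.66808737,   0.        , 321.17960856],
       [  0.        , 370.66808737, 197.69826598],
       [  0.        ,   0.        ,   1.        ]]), 'extrinsics': array([[-0.99149122, -0.13011963, -0.00374846,  0.50677693],
       [-0.08596134,  0.67609307, -0.73178468,  0.06212633],
       [ 0.09775386, -0.72523586, -0.68152559,  1.02864816],
       [ 0.        ,  0.        ,  0.        ,  1.        ]])}
top {'intrinsics': array([[375.39946413,   0.        , 318.96726343],
       [  0.        , 375.39946413, 199.28814709],
       [  0.        ,   0.        ,   1.        ]]), 'extrinsics': array([[ 0.00403209, -0.99998821,  0.00270773,  0.07263088],
       [-0.99793598, -0.00419733, -0.06407938,  0.50866567],
       [ 0.06408998, -0.00244377, -0.99794113,  0.97681908],
       [ 0.        ,  0.        ,  0.        ,  1.        ]])}
{'time': 0.1, 'joint_pos': array([-1.32501350e+00,  5.33033014e-02,  1.61413791e+00,  1.78874362e-05,
        1.47599773e+00, -1.19000636e-01]), 'joint_vel': array([-0.00021905, -0.00136891, -0.0041348 ,  0.00079611, -0.00143367,
       -0.00016088]), 'joint_efforts': array([-2.38977145e-04, -3.94908893e+01, -3.71360886e+01, -1.48315103e-04,
        3.94315110e-03,  7.13985415e-06]), 'tool_pos': array([ 0.22283578, -0.58333248,  0.23018945]), 'tool_rot': array([-9.21852833e-04,  9.83412424e-01,  1.81381233e-01, -4.95949708e-05]), 'contact_force': array([-0.26747116, -0.47789891,  0.05875056]), 'ft_torque': array([-0.01742257, -0.02214067,  0.00468715]), 'gripper_width': 0.9988528063870108}
```

View pics/side0.png

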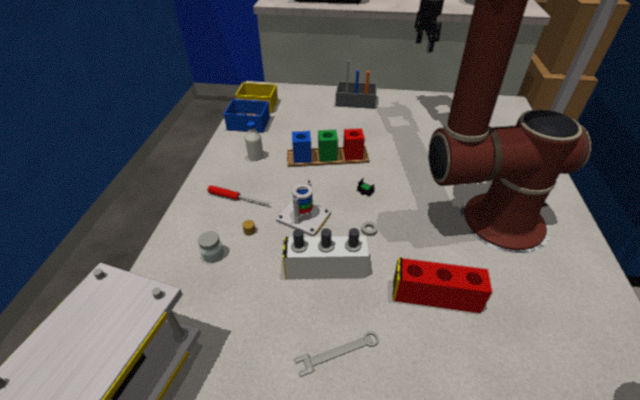

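View pics/top0.png

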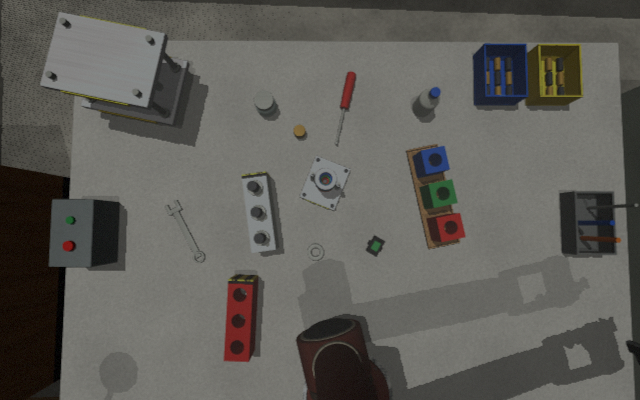

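The white rack's striped end is at its far end: top (254,175), side (286,255). The marked pin's head is near top (253,187) and side (298,239). The gauge is near top (326,180). The sockets, blue, green and red, are near top (433,160), (441,194) and (449,228). I'll zoom in for accurate fits.

```bash
python3 - <<'E'
import cv2
t=cv2.imread("pics/top0.png");s=cv2.imread("pics/side0.png")
a=cv2.resize(t[135:260,235:475],None,fx=3.3,fy=3.3,interpolation=cv2.INTER_CUBIC)
b=cv2.resize(s[120:285,275:380],None,fx=3.6,fy=3.6,interpolation=cv2.INTER_CUBIC)
cv2.imwrite("pics/tc.png",a);cv2.imwrite("pics/sc.png",b)
E
```

```text
(no output)
```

View pics/tc.png

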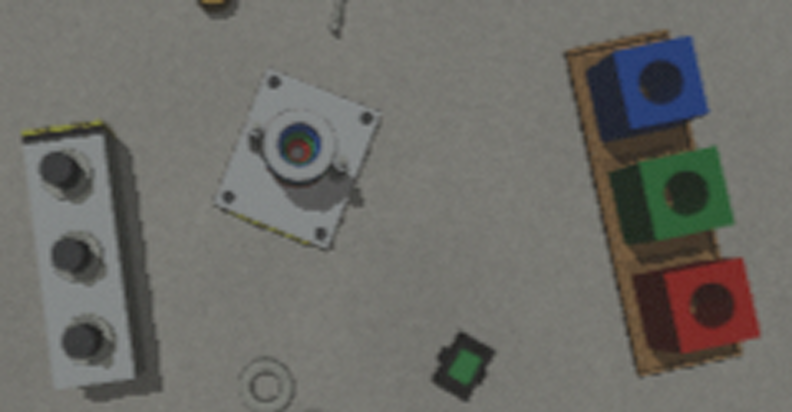

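View pics/sc.png

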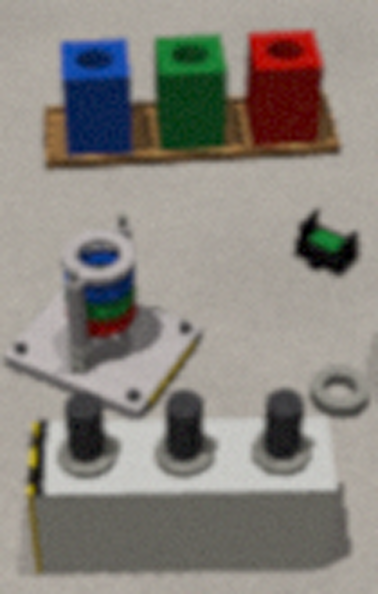

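Top crop: ring axis near (299,145), heads near (60,166), (72,253) and (80,340), socket holes at (661,82), (686,193) and (712,305). The side crop agrees. Next I'll triangulate these, then refine by fitting projected edge curves in both images.

```bash
cat > h.py <<'E'
import numpy as np,cv2
from scipy.optimize import minimize,least_squares
from plant import manip
C={n:manip.camera_info(n) for n in("side","top")}
def proj(n,P):
    P=np.atleast_2d(P);E=C[n]["extrinsics"];q=(P@E[:3,:3].T+E[:3,3])@C[n]["intrinsics"].T
    return q[:,:2]/q[:,2:]
def ray(n,uv,z):
    E=C[n]["extrinsics"];R=E[:3,:3];c=-R.T@E[:3,3]
    d=R.T@np.linalg.solve(C[n]["intrinsics"],np.r_[uv,1.]);return (c+d*(z-c[2])/d[2])[:2]
def circ(x,y,z,r,n=60):
    a=np.linspace(0,2*np.pi,n,endpoint=False);return np.c_[x+r*np.cos(a),y+r*np.sin(a),0*a+z]
def rect(x,y,z,yaw,lx,ly,n=30):
    t=np.linspace(-.5,.5,n);o=np.ones(n)/2
    p=np.r_[np.c_[t*lx,o*ly],np.c_[t*lx,-o*ly],np.c_[o*lx,t*ly],np.c_[-o*lx,t*ly]]
    c,s=np.cos(yaw),np.sin(yaw);p=p@np.array([[c,s],[-s,c]])
    return np.c_[p[:,0]+x,p[:,1]+y,0*p[:,0]+z]
def grad(im,s=1.):
    g=0
    for k in range(3):
        f=cv2.GaussianBlur(im[:,:,k].astype(np.float32),(0,0),s)
        g=g+np.hypot(cv2.Sobel(f,-1,1,0),cv2.Sobel(f,-1,0,1))
    return np.minimum(g,np.percentile(g,99))/g.mean()
def score(G,n,P):
    q=proj(n,P).astype(np.float32)
    return cv2.remap(G[n],q[None,:,0],q[None,:,1],cv2.INTER_LINEAR).mean()
def fit(G,f,p0,st,names=("side","top")):
    S=np.diag(st);sim=np.r_[[p0],np.array(p0)+S]
    r=minimize(lambda p:-sum(score(G,n,f(p)) for n in names),p0,method="Nelder-Mead",options=dict(initial_simplex=sim,xatol=1e-5,fatol=1e-4))
    return r.x,r.fun
E
python3 - <<'E'
from h import *
I={n:cv2.imread(f"pics/{n}0.png") for n in C}
T=lambda u,v:((u+.5)/3.3-.5+235,(v+.5)/3.3-.5+135)
S=lambda u,v:((u+.5)/3.6-.5+275,(v+.5)/3.6-.5+120)
K=dict(head1=(T(60,166),S(84,398),.135),head2=(T(72,253),S(184,397),.135),head3=(T(80,340),S(285,396),.135),ring=(T(299,145),S(98,256),.104),
 blue=(T(661,82),S(96,58),.085),green=(T(686,193),S(190,52),.085),red=(T(712,305),S(286,49),.085))
X={}
for k,(t,s,z) in K.items():
    a,b=ray("top",t,z),ray("side",s,z);X[k]=(a+b)/2;print(k,a.round(4),b.round(4))
for sg in(.8,1.3):
    G={n:grad(I[n],sg) for n in C}
    for nm in(("side","top"),("top",),("side",)):
        print(sg,nm)
        print(" ring",*fit(G,lambda p:np.r_[circ(*p,.104,.027),circ(*p,.104,.016)],X["ring"],[.003,.003],nm))
        d=X["red"]-X["blue"];y0=np.arctan2(d[1],d[0])
        def soc(p):
            u=np.array([np.cos(p[2]),np.sin(p[2])])*.085
            return np.r_[tuple(np.r_[rect(*(p[:2]+k*u),.085,p[2],.06,.06),circ(*(p[:2]+k*u),.085,.0165)] for k in(-1,0,1))]
        print(" sock",*fit(G,soc,[*X["green"],y0],[.003,.003,.02],nm))
        d=X["head1"]-X["head3"];y0=np.arctan2(d[1],d[0])
        def rk(p):
            u=np.array([np.cos(p[2]),np.sin(p[2])])
            return np.r_[(rect(*p[:2],.085,p[2],.19,.06),)+tuple(circ(*(p[:2]+k*u),.135,.012) for k in(-.062,0,.062))]
        r,f=fit(G,rk,[*X["head2"],y0],[.003,.003,.02],nm);print(" rack",r,f,"mark",r[:2]+.062*np.array([np.cos(r[2]),np.sin(r[2])]))
        print(" head1",*fit(G,lambda p:np.r_[circ(*p,.135,.012),circ(*p,.091,.019)],X["head1"],[.003,.003],nm))
E
```

```text
head1 [0.5336 0.2294] [0.5326 0.2286]
head2 [0.4721 0.22  ] [0.4715 0.22  ]
head3 [0.4112 0.2135] [0.4098 0.2113]
ring [0.553  0.0599] [0.553  0.0642]
blue [ 0.6041 -0.2124] [ 0.6034 -0.2165]
green [ 0.5204 -0.2298] [ 0.5216 -0.2365]
red [ 0.437  -0.2477] [ 0.4368 -0.252 ]
0.8 ('side', 'top')
 ring [0.55366885 0.0609384 ] -13.064645767211914
 sock [ 0.52103541 -0.23022961 -2.93240981] -11.133810997009277
 rack [0.47181337 0.22464955 0.14145518] -13.608002662658691 mark [0.5331941  0.23339055]
 head1 [0.53124038 0.23390885] -13.420581817626953
0.8 ('top',)
 ring [0.55450571 0.05951437] -6.624474048614502
 sock [ 0.52078013 -0.22996063 -2.93041233] -4.865825176239014
 rack [0.47205801 0.22373934 0.14191132] -6.609192848205566 mark [0.53343475 0.23250834]
 head1 [0.53212209 0.23196656] -6.5433197021484375
0.8 ('side',)
 ring [0.55346716 0.0613536 ] -6.671947002410889
 sock [ 0.52214585 -0.23298327 -2.9299746 ] -6.447205066680908
 rack [0.4711783  0.22592349 0.13684791] -7.2120466232299805 mark [0.53259866 0.23438161]
 head1 [0.53065908 0.23666758] -7.577297687530518
1.3 ('side', 'top')
 ring [0.55406309 0.06086455] -11.827281951904297
 sock [ 0.52117862 -0.23034744 -2.93153627] -10.531638145446777
 rack [0.47211997 0.22474113 0.14062541] -12.852842330932617 mark [0.53350794 0.2334312 ]
 head1 [0.53109137 0.23343761] -13.766504287719727
1.3 ('top',)
 ring [0.55473313 0.05950199] -6.150998592376709
 sock [ 0.52074071 -0.22996212 -2.93136007] -4.479275703430176
 rack [0.4723416  0.22276682 0.15629745] -6.263479232788086 mark [0.53358585 0.23241785]
 head1 [0.5314675  0.23107817] -6.711205959320068
1.3 ('side',)
 ring [0.55344831 0.06161916] -5.879029273986816
 sock [ 0.52227457 -0.23320559 -2.93301707] -6.179680347442627
 rack [0.47166231 0.22630484 0.13166075] -6.858453750610352 mark [0.53312571 0.23444424]
 head1 [0.53054878 0.23652844] -7.4229512214660645
```

```bash
cat >> h.py <<'E'
from scipy.spatial.transform import Rotation as Ro
def want(p,yaw=.141):
    s=manip.state();R=Ro.from_quat(s["tool_rot"],scalar_first=True)
    D=Ro.from_quat([0,np.cos(yaw/2),np.sin(yaw/2),0],scalar_first=True)
    print("t",round(s["time"],2),"F",s["contact_force"].round(1),"M",s["ft_torque"].round(2),"grip",round(s["gripper_width"],3),"tcp",s["tool_pos"].round(4))
    print("shift",(R.inv().apply(np.array(p)-s["tool_pos"])/.4).round(4),"turn",((R.inv()*D).as_rotvec()/.5).round(3))
E
python3 -c "
from h import *
want([.5325,.233,.21])"
```

```text
t 0.1 F [-0.3 -0.5  0.1] M [-0.02 -0.02  0.  ] grip 0.999 tcp [ 0.2228 -0.5833  0.2302]
shift [ 1.4513 -1.6303  0.0538] turn [-0.004 -0.     0.448]
```

Call:
carry_out --pt "1 0.8 -0.9 0.0 0 0 0.448" --pt "1 0.8 -0.9 0.0 0 0 0.448" --pt "1 0.8 -0.9 0.0 0 0 0.448" --pt "1 0.8 -0.9 0.0 0 0 0.448" --pt "1 0.8 -0.9 0.0 0 0 0.448" --pt "1 0.8 -0.9 0.0 0 0 0.448" --pt "1 0.8 -0.9 0.0 0 0 0.448" --pt "1 0.8 -0.9 0.0 0 0 0.448"

```text
time: 0.77
tool_pos: [0.341, -0.27, 0.2308]
tool_rot: [-0.0, 0.998, 0.07, -0.0]
contact_force: [1.0, 0.9, 0.4]
gripper_width: 1.004
```

```bash
python3 -c "
from h import *
want([.5325,.233,.21])"
```

```text
t 0.77 F [1.  0.9 0.4] M [ 0.04 -0.02 -0.02] grip 1.004 tcp [ 0.341  -0.27    0.2308]
shift [ 0.6497 -1.1784  0.0524] turn [-0.001  0.    -0.002]
```

Call:
carry_out --pt "1 0.54 -0.98 0.0 0 0 0" --pt "1 0.54 -0.98 0.0 0 0 0" --pt "1 0.54 -0.98 0.0 0 0 0" --pt "1 0.54 -0.98 0.0 0 0 0" --pt "1 0.54 -0.98 0.0 0 0 0" --pt "1 0.54 -0.98 0.0 0 0 0" --pt "1 0.54 -0.98 0.0 0 0 0" --pt "1 0.54 -0.98 0.0 0 0 0"

```text
time: 1.43
tool_pos: [0.4593, 0.0418, 0.2311]
tool_rot: [0.0, 0.998, 0.071, 0.0]
contact_force: [0.4, -0.6, 0.7]
gripper_width: 1.002
```

```bash
python3 -c "
from h import *
want([.5325,.233,.21])"
```

```text
t 1.43 F [ 0.4 -0.6  0.7] M [-0.02 -0.04  0.  ] grip 1.002 tcp [0.4593 0.0418 0.2311]
shift [ 0.2485 -0.4475  0.0526] turn [ 0. -0.  0.]
```

Call:
carry_out --pt "1 0.2485 -0.4475 0.05 0 0 0" --pt "1 0.2485 -0.4475 0.05 0 0 0" --pt "1 0.2485 -0.4475 0.05 0 0 0" --pt "1 0.2485 -0.4475 0.05 0 0 0" --pt "1 0.2485 -0.4475 0.05 0 0 0" --pt "1 0.2485 -0.4475 0.05 0 0 0" --pt "1 0.2485 -0.4475 0.05 0 0 0"

```text
time: 2.02
tool_pos: [0.5321, 0.2322, 0.2097]
tool_rot: [0.0, 0.997, 0.072, -0.001]
contact_force: [-0.5, 0.1, 0.2]
gripper_width: 1.002
```

```bash
python3 - <<'E'
from h import *
want([.5325,.233,.099])
f=[]
for n,(u,v) in dict(top=(205,140),side=(255,185)).items():
    i=manip.grab_frame(n)[:,:,::-1];cv2.imwrite(f"pics/{n}1.png",i)
    f.append(cv2.resize(i[v:v+110,u:u+130],None,fx=3,fy=3,interpolation=cv2.INTER_CUBIC))
cv2.imwrite("pics/g1.png",np.hstack(f))
E
```

```text
t 2.02 F [-0.5  0.1  0.2] M [ 0.   -0.02 -0.02] grip 1.002 tcp [0.5321 0.2322 0.2097]
shift [ 0.0021 -0.002   0.2766] turn [0.001 0.006 0.006]
```

View pics/g1.png

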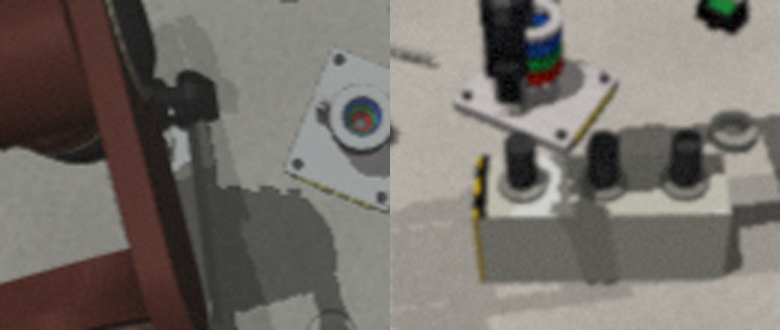

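The side view shows the near finger lined up with the marked head at the striped end. The arm hides that spot in the top view. Descending and closing.

Call:
carry_out --pt "1 0.002 -0.002 0.09 0 0 0" --pt "1 0.002 -0.002 0.18 0 0 0" --pt "1 0.002 -0.002 0.27 0 0 0" --pt "1 0.002 -0.002 0.27 0 0 0" --pt "0 0.002 -0.002 0.27 0 0 0" --pt "0 0.002 -0.002 0.27 0 0 0" --pt "0 0.002 -0.002 0.27 0 0 0" --pt "0 0.002 -0.002 0.27 0 0 0"

```text
time: 2.78
tool_pos: [0.5353, 0.2319, 0.1068]
tool_rot: [-0.001, 0.998, 0.07, 0.003]
contact_force: [-0.2, 0.9, -0.2]
gripper_width: 0.453
```

Call:
carry_out --pt "0 0 0 0 0 0 0" --pt "0 0 0 0 0 0 0" --pt "0 0 0 0 0 0 0" --pt "0 0 0 0 0 0 0"

```text
time: 3.12
tool_pos: [0.5347, 0.2326, 0.106]
tool_rot: [-0.001, 0.998, 0.07, 0.002]
contact_force: [-2.0, 1.8, 6.2]
gripper_width: 0.263
```

```bash
python3 -c "
from h import *
want([.5325,.233,.3])"
```

```text
t 3.12 F [-2.   1.8  6.2] M [0.22 0.19 0.  ] grip 0.263 tcp [0.5347 0.2326 0.106 ]
shift [-0.0033 -0.0025 -0.4851] turn [-0.003 -0.008  0.   ]
```

Call:
carry_out --pt "0 0 0 -0.02 0 0 0" --pt "0 0 0 -0.05 0 0 0" --pt "0 0 0 -0.1 0 0 0" --pt "0 0 0 -0.15 0 0 0" --pt "0 0 0 -0.2 0 0 0" --pt "0 0 0 -0.25 0 0 0" --pt "0 0 0 -0.3 0 0 0" --pt "0 0 0 -0.36 0 0 0"

```text
time: 3.78
tool_pos: [0.5322, 0.231, 0.2471]
tool_rot: [0.001, 0.998, 0.07, -0.002]
contact_force: [1.1, 0.2, -2.7]
gripper_width: 0.264
```

```bash
python3 -c "
from h import *
want([.554,.0607,.26])"
```

```text
t 3.78 F [ 1.1  0.2 -2.7] M [-0.01 -0.03  0.01] grip 0.264 tcp [0.5322 0.231  0.2471]
shift [-0.0058  0.4291 -0.0316] turn [ 0.003  0.006 -0.   ]
```

Call:
carry_out --pt "0 -0.006 0.09 -0.015 0 0 0" --pt "0 -0.006 0.18 -0.025 0 0 0" --pt "0 -0.006 0.27 -0.025 0 0 0" --pt "0 -0.006 0.35 -0.025 0 0 0" --pt "0 -0.006 0.4 -0.025 0 0 0" --pt "0 -0.006 0.429 -0.025 0 0 0" --pt "0 -0.006 0.429 -0.025 0 0 0" --pt "0 -0.006 0.429 -0.025 0 0 0"

```text
time: 4.45
tool_pos: [0.5547, 0.0614, 0.2571]
tool_rot: [-0.0, 0.998, 0.07, -0.0]
contact_force: [0.4, 0.3, -1.7]
gripper_width: 0.262
```

```bash
python3 - <<'E'
from h import *
want([.554,.0607,.22])
f=[]
for n,(u,v) in dict(top=(265,110),side=(245,120)).items():
    i=manip.grab_frame(n)[:,:,::-1];cv2.imwrite(f"pics/{n}2.png",i)
    f.append(cv2.resize(i[v:v+130,u:u+115],None,fx=3.4,fy=3.4,interpolation=cv2.INTER_CUBIC))
cv2.imwrite("pics/g2.png",np.hstack(f))
E
```

```text
t 4.45 F [ 0.4  0.3 -1.7] M [ 0.03  0.02 -0.01] grip 0.262 tcp [0.5547 0.0614 0.2571]
shift [-0.0018  0.0016  0.0928] turn [-0.001  0.002 -0.002]
```

View pics/g2.png

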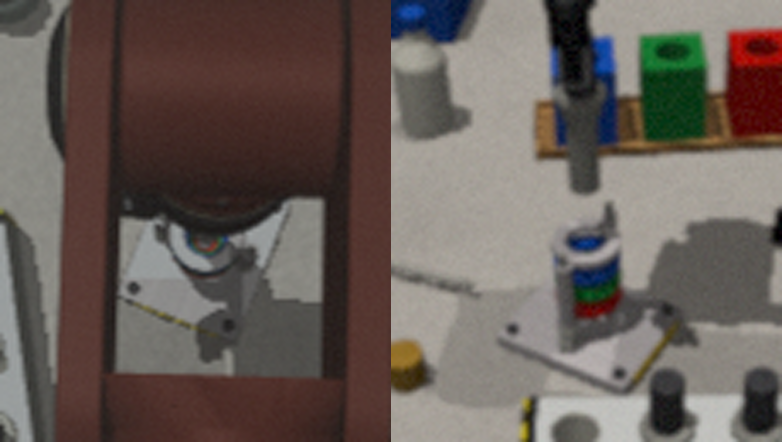

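The pin hangs straight over the gauge in the side view, with the flange at crop (578,93) and the foot at (585,187). Shank to flange width is about 28:50, which suggests 23 mm. Next I'll fit the shank against the ring in this same picture.

```bash
python3 - <<'E'
from h import *
im=cv2.imread("pics/side2.png");G={"side":grad(im,.8)}
c=np.linalg.inv(C["side"]["extrinsics"])[:3,3]
def cyl(p,r,y0):
    # p: foot x, foot z, tilt x ; axis point at height h
    out=[]
    d=np.array([p[0],y0])-c[:2];d/=np.linalg.norm(d);nrm=np.array([-d[1],d[0]])
    for h in np.linspace(.002,.060,40):
        for s in(1,-1): out.append([p[0]+p[2]*h+s*r*nrm[0],y0+s*r*nrm[1],p[1]+h])
    k=circ(p[0],y0,p[1],r,120);f=(k[:,:2]-[p[0],y0])@d<0
    return np.r_[out,k[f]]
for r in(.015,.0115,.008):
    for y0 in(.060,.0614):print(r,y0,*fit(G,lambda p:cyl(p,r,y0),[.5547,.157,0],[.003,.004,.02],("side",)))
print("ring",*fit(G,lambda p:np.r_[circ(*p,.104,.027),circ(*p,.104,.016)],[.554,.061],[.003,.003],("side",)))
E
```

```text
0.015 0.06 [0.55278069 0.16142499 0.0722549 ] -6.366142272949219
0.015 0.0614 [0.55269579 0.16259847 0.06714993] -6.3546648025512695
0.0115 0.06 [ 0.55242877  0.15673698 -0.00835504] -7.19750452041626
0.0115 0.0614 [ 0.55217897  0.15783012 -0.00609341] -7.190710544586182
0.008 0.06 [ 0.55255791  0.1533842  -0.08607481] -6.3402605056762695
0.008 0.0614 [ 0.55169418  0.15473416 -0.04441233] -6.337760925292969
ring [0.55280024 0.06153586] -6.309470176696777
```

The 23 mm model fits best with no tilt, and it lines up with the ring axis to within about 1 mm. Lowering to the grey ring.

Call:
carry_out --pt "0 0.001 0.001 0.05 0 0 0" --pt "0 0.001 0.001 0.09 0 0 0" --pt "0 0.001 0.001 0.115 0 0 0" --pt "0 0.001 0.001 0.125 0 0 0" --pt "0 0.001 0.001 0.13 0 0 0" --pt "0 0.001 0.001 0.135 0 0 0" --pt "0 0.001 0.001 0.135 0 0 0" --pt "0 0.001 0.001 0.135 0 0 0"

```text
time: 5.22
tool_pos: [0.5559, 0.0611, 0.2043]
tool_rot: [0.0, 0.998, 0.07, 0.001]
contact_force: [-0.0, 0.6, -2.7]
gripper_width: 0.261
```

```bash
python3 -c "
from h import *
want([.555,.061,.192])"
```

```text
t 5.22 F [-0.   0.6 -2.7] M [-0.06 -0.05 -0.02] grip 0.261 tcp [0.5559 0.0611 0.2043]
shift [-0.0023  0.      0.0306] turn [ 0.    -0.003 -0.   ]
```

Call:
carry_out --pt "0 0 0 0.004 0 0 0" --pt "0 0 0 0.008 0 0 0" --pt "0 0 0 0.008 0 0 0"

```text
time: 5.47
tool_pos: [0.5554, 0.061, 0.2]
tool_rot: [-0.0, 0.998, 0.07, -0.0]
contact_force: [-0.2, 0.7, -2.4]
gripper_width: 0.264
```

Call:
carry_out --pt "0 0 0 0.002 0 0 0" --pt "0 0 0 0.004 0 0 0" --pt "0 0 0 0.004 0 0 0"

```text
time: 5.72
tool_pos: [0.5553, 0.061, 0.1983]
tool_rot: [-0.0, 0.998, 0.07, -0.0]
contact_force: [0.5, -0.3, -1.8]
gripper_width: 0.259
```

Call:
carry_out --pt "0 0 0 0.01 0 0 0" --pt "0 0 0 0.017 0 0 0" --pt "0 0 0 0.017 0 0 0"

```text
time: 5.97
tool_pos: [0.5549, 0.061, 0.1906]
tool_rot: [-0.0, 0.998, 0.07, -0.001]
contact_force: [-0.0, 0.4, -2.7]
gripper_width: 0.261
```

```bash
python3 - <<'E'
from h import *
want([.555,.061,.188])
f=[]
for n,(u,v) in dict(top=(285,130),side=(275,140)).items():
    i=manip.grab_frame(n)[:,:,::-1];cv2.imwrite(f"pics/{n}3.png",i)
    f.append(cv2.resize(i[v:v+100,u:u+75],None,fx=5,fy=5,interpolation=cv2.INTER_CUBIC))
cv2.imwrite("pics/g3.png",np.hstack(f))
E
```

```text
t 5.97 F [-0.   0.4 -2.7] M [ 0.01 -0.04  0.  ] grip 0.261 tcp [0.5549 0.061  0.1906]
shift [0.0004 0.0001 0.0064] turn [-0.001  0.003 -0.   ]
```

View pics/g3.png

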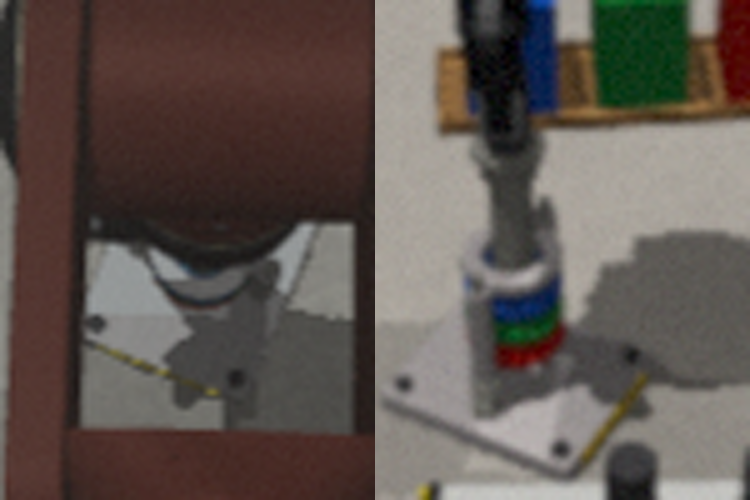

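The pin is through grey and the shank centre lines up with the ring to within a pixel: side crop x 515 against 512. On to the blue ring in small steps.

Call:
carry_out --pt "0 0 0 0.005 0 0 0" --pt "0 0 0 0.008 0 0 0" --pt "0 0 0 0.008 0 0 0"

```text
time: 6.32
tool_pos: [0.5552, 0.061, 0.1881]
tool_rot: [-0.0, 0.998, 0.07, -0.0]
contact_force: [-0.3, -0.3, -1.6]
gripper_width: 0.263
```

Call:
carry_out --pt "0 0 0 0.002 0 0 0" --pt "0 0 0 0.004 0 0 0" --pt "0 0 0 0.004 0 0 0"

```text
time: 6.57
tool_pos: [0.5553, 0.061, 0.1867]
tool_rot: [-0.0, 0.998, 0.07, -0.0]
contact_force: [0.1, -0.6, -2.4]
gripper_width: 0.264
```

Call:
carry_out --pt "0 0 0 0.002 0 0 0" --pt "0 0 0 0.004 0 0 0" --pt "0 0 0 0.004 0 0 0"

```text
time: 6.82
tool_pos: [0.5553, 0.061, 0.1851]
tool_rot: [-0.0, 0.998, 0.07, -0.0]
contact_force: [-0.1, 1.6, -1.6]
gripper_width: 0.26
```

Call:
carry_out --pt "0 0 0 0.002 0 0 0" --pt "0 0 0 0.003 0 0 0" --pt "0 0 0 0.003 0 0 0"

```text
time: 7.07
tool_pos: [0.5553, 0.061, 0.1839]
tool_rot: [-0.0, 0.998, 0.07, -0.0]
contact_force: [-0.3, 0.1, -1.9]
gripper_width: 0.261
```

Call:
carry_out --pt "0 0 0 0.002 0 0 0" --pt "0 0 0 0.005 0 0 0" --pt "0 0 0 0.005 0 0 0"

```text
time: 7.32
tool_pos: [0.5553, 0.061, 0.1818]
tool_rot: [-0.0, 0.998, 0.07, -0.0]
contact_force: [0.3, 1.0, -1.4]
gripper_width: 0.257
```

Call:
carry_out --pt "0 0 0 0.002 0 0 0" --pt "0 0 0 0.006 0 0 0" --pt "0 0 0 0.006 0 0 0"

```text
time: 7.57
tool_pos: [0.5552, 0.061, 0.1793]
tool_rot: [-0.0, 0.998, 0.07, -0.0]
contact_force: [-0.0, -0.2, -3.1]
gripper_width: 0.264
```

Through blue. Approaching green.

Call:
carry_out --pt "0 0 0 0.006 0 0 0" --pt "0 0 0 0.012 0 0 0" --pt "0 0 0 0.012 0 0 0"

```text
time: 7.82
tool_pos: [0.555, 0.061, 0.1741]
tool_rot: [-0.0, 0.998, 0.07, -0.001]
contact_force: [-0.5, 0.3, -2.8]
gripper_width: 0.262
```

Call:
carry_out --pt "0 0 0 0.003 0 0 0" --pt "0 0 0 0.006 0 0 0" --pt "0 0 0 0.006 0 0 0"

```text
time: 8.07
tool_pos: [0.5553, 0.061, 0.1722]
tool_rot: [-0.0, 0.998, 0.07, -0.0]
contact_force: [-1.0, 0.5, -1.6]
gripper_width: 0.265
```

Call:
carry_out --pt "0 0 0 0.002 0 0 0" --pt "0 0 0 0.004 0 0 0" --pt "0 0 0 0.004 0 0 0"

```text
time: 8.32
tool_pos: [0.5553, 0.061, 0.1707]
tool_rot: [-0.0, 0.998, 0.07, -0.0]
contact_force: [0.7, -0.5, -2.5]
gripper_width: 0.261
```

Call:
carry_out --pt "0 0 0 0.002 0 0 0" --pt "0 0 0 0.003 0 0 0" --pt "0 0 0 0.003 0 0 0"

```text
time: 8.57
tool_pos: [0.5553, 0.061, 0.1696]
tool_rot: [-0.0, 0.998, 0.07, -0.0]
contact_force: [0.2, 0.2, -1.6]
gripper_width: 0.266
```

Call:
carry_out --pt "0 0 0 0.002 0 0 0" --pt "0 0 0 0.003 0 0 0" --pt "0 0 0 0.003 0 0 0"

```text
time: 8.82
tool_pos: [0.5557, 0.061, 0.169]
tool_rot: [0.0, 0.998, 0.07, 0.0]
contact_force: [-0.5, 0.4, -0.3]
gripper_width: 0.258
```

Call:
carry_out --pt "0 0 0 0.002 0 0 0" --pt "0 0 0 0.002 0 0 0"

```text
time: 8.98
tool_pos: [0.5558, 0.0611, 0.1684]
tool_rot: [0.0, 0.998, 0.07, 0.001]
contact_force: [-1.4, 0.6, 2.6]
gripper_width: 0.259
```

Call:
carry_out --pt "0 0 0 0.002 0 0 0" --pt "0 0 0 0.002 0 0 0"

```text
time: 9.15
tool_pos: [0.5559, 0.0611, 0.1679]
tool_rot: [-0.0, 0.998, 0.07, 0.001]
contact_force: [-0.6, 0.3, 3.8]
gripper_width: 0.259
```

Call:
carry_out --pt "0 0 0 0.0015 0 0 0" --pt "0 0 0 0.003 0 0 0" --pt "0 0 0 0.003 0 0 0"

```text
time: 9.4
tool_pos: [0.5562, 0.0611, 0.1673]
tool_rot: [0.0, 0.998, 0.07, 0.001]
contact_force: [-1.2, 0.9, 6.8]
gripper_width: 0.263
```

Call:
carry_out --pt "0 0 0 0.0005 0 0 0" --pt "0 0 0 0.0005 0 0 0"

```text
time: 9.57
tool_pos: [0.5562, 0.0611, 0.1673]
tool_rot: [0.0, 0.998, 0.07, 0.001]
contact_force: [-1.7, 0.5, 6.8]
gripper_width: 0.258
```

Call:
carry_out --pt "0 0 0 0.0012 0 0 0" --pt "0 0 0 0.0012 0 0 0" --pt "0 0 0 0.0012 0 0 0" --pt "0 0 0 0.0012 0 0 0" --pt "0 0 0 0.0012 0 0 0" --pt "0 0 0 0.0012 0 0 0" --pt "0 0 0 0.0012 0 0 0" --pt "0 0 0 0.0012 0 0 0"

```text
time: 10.23
tool_pos: [0.5563, 0.0611, 0.1671]
tool_rot: [0.0, 0.998, 0.07, 0.001]
contact_force: [-1.5, 0.6, 7.8]
gripper_width: 0.261
```

```bash
python3 - <<'E'
from h import *
want([.555,.061,.28])
i=manip.grab_frame("side")[:,:,::-1];cv2.imwrite("pics/side4.png",i)
cv2.imwrite("pics/g4.png",cv2.resize(i[140:240,265:360],None,fx=5,fy=5,interpolation=cv2.INTER_CUBIC))
want([.555,.061,.28])
E
```

```text
t 10.23 F [-1.5  0.6  7.8] M [0.1  0.48 0.03] grip 0.261 tcp [0.5563 0.0611 0.1671]
shift [-2.700e-03 -1.000e-04 -2.823e-01] turn [ 0.    -0.005 -0.   ]
t 10.28 F [-1.8  0.9  8.5] M [0.11 0.48 0.03] grip 0.262 tcp [0.5563 0.0611 0.1671]
shift [-2.700e-03 -1.000e-04 -2.823e-01] turn [ 0.    -0.005 -0.   ]
```

View pics/g4.png

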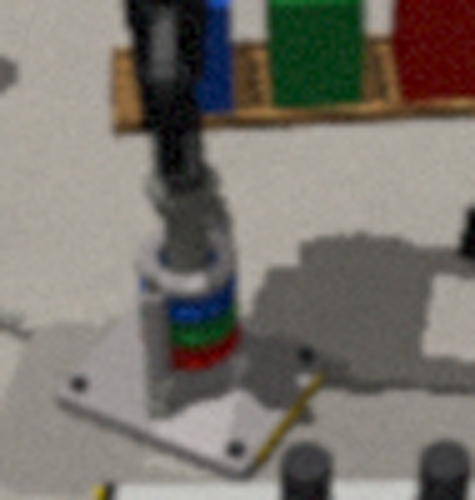

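Pressing at about 10 N: the wrist reads 8 N plus the 2 N pin weight. It's held at the green height (foot near 0.068) for over 0.7 s. The picture shows it upright with the stack intact. Drawing it out.

Call:
carry_out --pt "0 0 0 -0.02 0 0 0" --pt "0 0 0 -0.06 0 0 0" --pt "0 0 0 -0.1 0 0 0" --pt "0 0 0 -0.14 0 0 0" --pt "0 0 0 -0.18 0 0 0" --pt "0 0 0 -0.22 0 0 0" --pt "0 0 0 -0.22 0 0 0" --pt "0 0 0 -0.22 0 0 0"

```text
time: 10.95
tool_pos: [0.5556, 0.061, 0.2531]
tool_rot: [0.0, 0.998, 0.07, 0.0]
contact_force: [-0.0, -1.5, -2.0]
gripper_width: 0.258
```

```bash
python3 -c "
from h import *
want([.522,-.230,.25])"
```

```text
t 10.95 F [-0.  -1.5 -2. ] M [0.02 0.09 0.03] grip 0.258 tcp [0.5556 0.061  0.2531]
shift [-0.1853  0.7085  0.0076] turn [ 0.    -0.002 -0.   ]
```

Call:
carry_out --pt "0 -0.02 0.08 0.0 0 0 0" --pt "0 -0.042 0.16 0.0 0 0 0" --pt "0 -0.068 0.26 0.0 0 0 0" --pt "0 -0.094 0.36 0.0 0 0 0" --pt "0 -0.12 0.46 0.0 0 0 0" --pt "0 -0.146 0.56 0.0 0 0 0" --pt "0 -0.17 0.65 0.0 0 0 0" --pt "0 -0.18 0.69 0.0 0 0 0"

```text
time: 11.62
tool_pos: [0.5209, -0.226, 0.2503]
tool_rot: [-0.0, 0.998, 0.068, -0.002]
contact_force: [-0.3, 0.4, -1.6]
gripper_width: 0.259
```

Call:
carry_out --pt "0 -0.004 0.018 0.0 0 0 0" --pt "0 -0.004 0.018 0.0 0 0 0" --pt "0 -0.004 0.018 0.0 0 0 0" --pt "0 -0.004 0.018 0.0 0 0 0"

```text
time: 11.95
tool_pos: [0.5223, -0.2282, 0.2522]
tool_rot: [-0.001, 0.997, 0.071, -0.0]
contact_force: [-0.3, 0.6, -2.6]
gripper_width: 0.258
```

```bash
python3 - <<'E'
from h import *
want([.522,-.230,.2])
f=[]
for n,(u,v) in dict(top=(390,125),side=(270,75)).items():
    i=manip.grab_frame(n)[:,:,::-1];cv2.imwrite(f"pics/{n}5.png",i)
    f.append(cv2.resize(i[v:v+125,u:u+105],None,fx=3.7,fy=3.7,interpolation=cv2.INTER_CUBIC))
cv2.imwrite("pics/g5.png",np.hstack(f))
E
```

```text
t 11.95 F [-0.3  0.6 -2.6] M [-0.    0.02  0.02] grip 0.258 tcp [ 0.5223 -0.2282  0.2522]
shift [-0.0013  0.0046  0.1305] turn [-0.003  0.001  0.003]
```

View pics/g5.png

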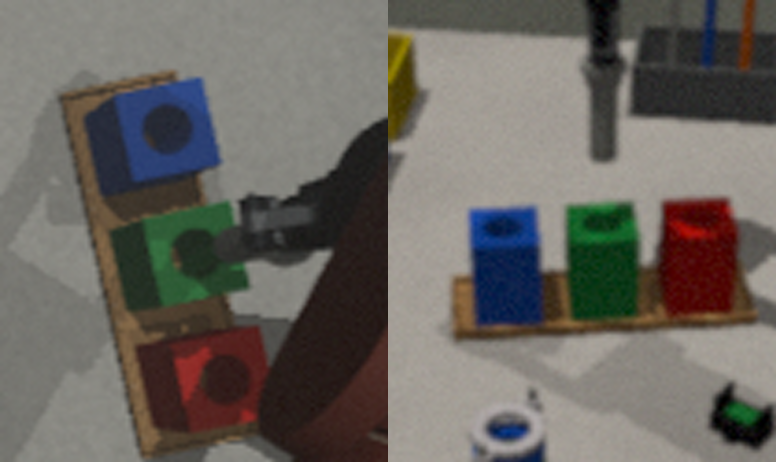

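The pin hangs near the green socket in both views: foot at top crop (230,245) and side crop (603,157). I'll fit the pin and the sockets in this one pair of pictures to get the relative offset.

```bash
python3 - <<'E'
from h import *
G={n:grad(cv2.imread(f"pics/{n}5.png"),.8) for n in C}
z0=.2522-.101
def soc(p):
    u=np.array([np.cos(p[2]),np.sin(p[2])])*.085
    return np.r_[tuple(np.r_[rect(*(p[:2]+k*u),.085,p[2],.06,.06),circ(*(p[:2]+k*u),.085,.0165)] for k in(-1,0,1))]
def sil(n,x,y,z,r):
    c=np.linalg.inv(C[n]["extrinsics"])[:3,3];d=np.array([x,y])-c[:2];d/=np.linalg.norm(d);m=np.array([-d[1],d[0]])*r
    o=[[x+s*m[0],y+s*m[1],z+h] for h in np.linspace(.002,.06,40) for s in(1,-1)]
    k=circ(x,y,z,r,120);return np.r_[o,k[(k[:,:2]-[x,y])@d<0]] if n=="side" else np.r_[k,[k_ for k_ in o if k_[2]<z+.04]]
for nm in(("top",),("side",),("top","side")):
    s,f=fit(G,soc,[.521,-.2303,-2.932],[.003,.003,.02],nm)
    for r in(.0115,):
        for zz in(z0-.0015,z0,z0+.0015):
            best=min((minimize(lambda p:-sum(score(G,n,sil(n,*p,zz,r)) for n in nm),[.522+a,-.2285+b],method="Nelder-Mead",options=dict(initial_simplex=np.array([[.522+a,-.2285+b]])+[[0,0],[.002,0],[0,.002]])) for a in(-.002,.001) for b in(-.003,.002)),key=lambda q:q.fun)
            print(nm,"sock",s.round(4),"pin",best.x.round(4),round(best.fun,2),"rel(mm)",((s[:2]-best.x)*1e3).round(1))
E
```

```text
('top',) sock [ 0.5208 -0.2298 -2.932 ] pin [ 0.519  -0.2609] -4.97 rel(mm) [ 1.9 31. ]
('top',) sock [ 0.5208 -0.2298 -2.932 ] pin [ 0.5188 -0.2605] -4.98 rel(mm) [ 2.  30.7]
('top',) sock [ 0.5208 -0.2298 -2.932 ] pin [ 0.5188 -0.2599] -4.97 rel(mm) [ 2. 30.]
('side',) sock [ 0.5224 -0.2334 -2.9254] pin [ 0.5214 -0.2377] -9.58 rel(mm) [1.  4.4]
('side',) sock [ 0.5224 -0.2334 -2.9254] pin [ 0.5211 -0.2352] -9.57 rel(mm) [1.3 1.9]
('side',) sock [ 0.5224 -0.2334 -2.9254] pin [ 0.5208 -0.2327] -9.57 rel(mm) [ 1.6 -0.6]
('top', 'side') sock [ 0.5213 -0.2304 -2.9316] pin [ 0.5214 -0.2379] -13.68 rel(mm) [-0.1  7.5]
('top', 'side') sock [ 0.5213 -0.2304 -2.9316] pin [ 0.521 -0.235] -13.7 rel(mm) [0.2 4.7]
('top', 'side') sock [ 0.5213 -0.2304 -2.9316] pin [ 0.5208 -0.2333] -13.66 rel(mm) [0.5 2.9]
```

```bash
python3 -c "
from h import *
want([.5232,-.2305,.185])"
```

```text
t 12.05 F [-0.2 -0.4 -1.9] M [-0.   -0.02  0.06] grip 0.263 tcp [ 0.5226 -0.2282  0.2528]
shift [0.0008 0.006  0.1695] turn [-0.001  0.     0.004]
```

Call:
carry_out --pt "0 0.001 0.004 0.05 0 0 0" --pt "0 0.001 0.004 0.1 0 0 0" --pt "0 0.001 0.004 0.14 0 0 0" --pt "0 0.001 0.004 0.16 0 0 0" --pt "0 0.001 0.004 0.17 0 0 0" --pt "0 0.001 0.004 0.175 0 0 0" --pt "0 0.001 0.004 0.18 0 0 0" --pt "0 0.001 0.004 0.18 0 0 0"

```text
time: 12.72
tool_pos: [0.5234, -0.2313, 0.1819]
tool_rot: [0.0, 0.998, 0.07, 0.001]
contact_force: [0.3, 0.4, -1.8]
gripper_width: 0.265
```

Call:
carry_out --pt "0 0 0 0.01 0 0 0" --pt "0 0 0 0.02 0 0 0" --pt "0 0 0 0.02 0 0 0"

```text
time: 12.97
tool_pos: [0.5226, -0.2311, 0.1723]
tool_rot: [-0.0, 0.998, 0.07, -0.0]
contact_force: [-1.0, -0.2, -1.5]
gripper_width: 0.26
```

Inside the mouth with no contact. Lowering until the collar is just above the mouth, then checking its centring.

Call:
carry_out --pt "0 0 0 0.03 0 0 0" --pt "0 0 0 0.06 0 0 0" --pt "0 0 0 0.09 0 0 0" --pt "0 0 0 0.11 0 0 0" --pt "0 0 0 0.115 0 0 0" --pt "0 0 0 0.115 0 0 0" --pt "0 0 0 0.115 0 0 0"

```text
time: 13.55
tool_pos: [0.523, -0.2313, 0.1269]
tool_rot: [0.0, 0.998, 0.07, -0.0]
contact_force: [-0.0, 0.1, -2.0]
gripper_width: 0.259
```

```bash
python3 - <<'E'
from h import *
want([.523,-.2307,.12])
f=[]
for n,(u,v) in dict(top=(410,165),side=(300,95)).items():
    i=manip.grab_frame(n)[:,:,::-1];cv2.imwrite(f"pics/{n}6.png",i)
    f.append(cv2.resize(i[v:v+65,u:u+60],None,fx=6.5,fy=6.5,interpolation=cv2.INTER_CUBIC))
cv2.imwrite("pics/g6.png",np.hstack(f))
E
```

```text
t 13.55 F [-0.   0.1 -2. ] M [ 0.03  0.01 -0.05] grip 0.259 tcp [ 0.523  -0.2313  0.1269]
shift [ 0.0003 -0.0015  0.0174] turn [ 0.  0. -0.]
```

View pics/g6.png

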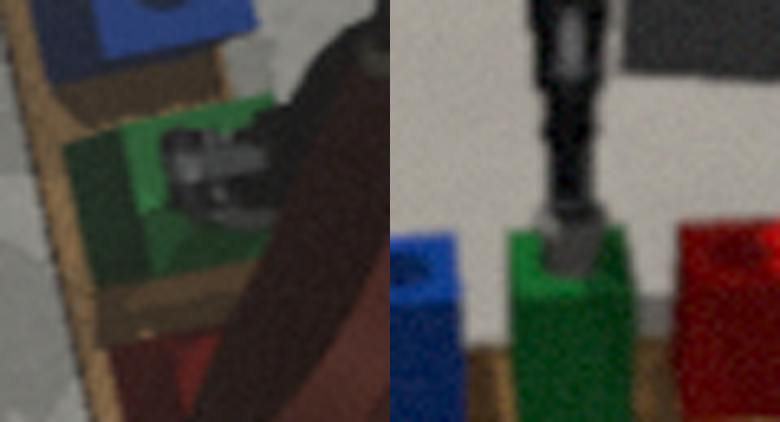

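The shank sits centred in the green mouth: side crop about 572 against 570. Feeling the collar in with small steps.

Call:
carry_out --pt "0 0 0 0.005 0 0 0" --pt "0 0 0 0.013 0 0 0" --pt "0 0 0 0.013 0 0 0"

```text
time: 13.9
tool_pos: [0.5238, -0.2317, 0.1238]
tool_rot: [0.001, 0.998, 0.07, 0.001]
contact_force: [-1.2, 1.6, 4.6]
gripper_width: 0.26
```

Call:
carry_out --pt "0 0 0 0.003 0 0 0" --pt "0 0 0 0.006 0 0 0" --pt "0 0 0 0.006 0 0 0"

```text
time: 14.15
tool_pos: [0.5242, -0.2317, 0.1236]
tool_rot: [0.001, 0.998, 0.07, 0.001]
contact_force: [-4.7, 3.6, 13.4]
gripper_width: 0.264
```

Call:
carry_out --pt "0 0 0 0.002 0 0 0" --pt "0 0 0 0.004 0 0 0" --pt "0 0 0 0.004 0 0 0"

```text
time: 14.4
tool_pos: [0.5245, -0.2317, 0.1235]
tool_rot: [0.001, 0.998, 0.07, 0.001]
contact_force: [-7.6, 5.4, 19.8]
gripper_width: 0.259
```

The collar has caught on the rim. Reading the moments to find which side.

```bash
python3 -c "
from h import *
want([.523,-.2307,.126])"
```

```text
t 14.4 F [-7.6  5.4 19.8] M [ 0.96  1.55 -0.06] grip 0.259 tcp [ 0.5245 -0.2317  0.1235]
shift [-0.0033 -0.003  -0.0062] turn [ 0.003 -0.005 -0.   ]
```

Call:
carry_out --pt "0 0 0 -0.01 0 0 0" --pt "0 0 0 -0.014 0 0 0" --pt "0 0 0 -0.014 0 0 0"

```text
time: 14.65
tool_pos: [0.5232, -0.2314, 0.1238]
tool_rot: [0.0, 0.998, 0.07, 0.0]
contact_force: [-0.1, 0.4, 5.0]
gripper_width: 0.257
```

```bash
python3 -c "
from h import *
want([.523,-.2307,.126])"
```

```text
t 14.65 F [-0.1  0.4  5. ] M [-0.08 -0.   -0.01] grip 0.257 tcp [ 0.5232 -0.2314  0.1238]
shift [-0.0002 -0.0019 -0.0055] turn [ 0.002 -0.002 -0.   ]
```

The contact height is about 4 mm high, so the sockets probably stand on the tray and the mouth is near 0.089. That biased my fit, so I'll refit with the height free.

```bash
python3 - <<'E'
from h import *
for k in(0,5):
  G={n:grad(cv2.imread(f"pics/{n}{k}.png"),.8) for n in C}
  def soc(p,z):
    u=np.array([np.cos(p[2]),np.sin(p[2])])*.085
    return np.r_[tuple(np.r_[rect(*(p[:2]+k*u),z,p[2],.06,.06),circ(*(p[:2]+k*u),z,.0165)] for k in(-1,0,1))]
  for z in(.085,.087,.089,.091):
    r=[fit(G,lambda p:soc(p,z),[.521,-.2303,-2.932],[.003,.003,.02],nm) for nm in(("top","side"),("top",),("side",))]
    print(k,z,*[(a.round(4),round(b,2)) for a,b in r])
  print(fit(G,lambda p:np.r_[circ(*p,.104,.027),circ(*p,.104,.016)],[.554,.061],[.003,.003],("side",)) )
E
```

```text
0 0.085 (array([ 0.521 , -0.2302, -2.932 ]), np.float64(-11.13)) (array([ 0.5207, -0.23  , -2.9306]), np.float64(-4.87)) (array([ 0.5222, -0.233 , -2.9318]), np.float64(-6.45))
0 0.087 (array([ 0.5209, -0.2293, -2.9318]), np.float64(-11.25)) (array([ 0.5205, -0.2293, -2.9307]), np.float64(-4.87)) (array([ 0.5217, -0.2299, -2.9306]), np.float64(-6.44))
0 0.089 (array([ 0.5208, -0.2283, -2.9313]), np.float64(-11.18)) (array([ 0.5204, -0.2286, -2.9312]), np.float64(-4.87)) (array([ 0.5214, -0.2269, -2.9307]), np.float64(-6.42))
0 0.091 (array([ 0.5207, -0.2273, -2.9323]), np.float64(-10.91)) (array([ 0.5202, -0.228 , -2.9305]), np.float64(-4.86)) (array([ 0.5209, -0.2238, -2.9289]), np.float64(-6.4))
(array([0.55345394, 0.06147116]), np.float64(-6.671364784240723))
5 0.085 (array([ 0.5213, -0.2304, -2.9316]), np.float64(-9.68)) (array([ 0.5208, -0.2298, -2.932 ]), np.float64(-3.59)) (array([ 0.5224, -0.2334, -2.9254]), np.float64(-6.28))
5 0.087 (array([ 0.5211, -0.2292, -2.9302]), np.float64(-9.79)) (array([ 0.5206, -0.2291, -2.9311]), np.float64(-3.59)) (array([ 0.522 , -0.2304, -2.9243]), np.float64(-6.27))
5 0.089 (array([ 0.5209, -0.2283, -2.9309]), np.float64(-9.75)) (array([ 0.5204, -0.2285, -2.9317]), np.float64(-3.59)) (array([ 0.5215, -0.2273, -2.9243]), np.float64(-6.25))
5 0.091 (array([ 0.5207, -0.2272, -2.9332]), np.float64(-9.57)) (array([ 0.5202, -0.2278, -2.9319]), np.float64(-3.58)) (array([ 0.5212, -0.2243, -2.9252]), np.float64(-6.23))
(array([0.55345521, 0.06147201]), np.float64(-6.709683418273926))
```

The refit gives a target about 2.8 mm further in +y and slightly in −x, which agrees with the moment reading. Lifting a little, shifting, then feeling down again.

Call:
carry_out --pt "0 0 0 -0.008 0 0 0" --pt "0 -0.001 -0.004 -0.008 0 0 0" --pt "0 -0.001 -0.007 -0.008 0 0 0" --pt "0 -0.001 -0.007 -0.008 0 0 0"

```text
time: 14.98
tool_pos: [0.5217, -0.228, 0.1259]
tool_rot: [-0.0, 0.998, 0.07, -0.001]
contact_force: [0.3, -0.0, -1.4]
gripper_width: 0.26
```

Call:
carry_out --pt "0 0 0 0.004 0 0 0" --pt "0 0 0 0.008 0 0 0" --pt "0 0 0 0.01 0 0 0" --pt "0 0 0 0.01 0 0 0"

```text
time: 15.32
tool_pos: [0.5218, -0.2284, 0.122]
tool_rot: [-0.0, 0.998, 0.07, -0.0]
contact_force: [1.0, 0.2, -1.3]
gripper_width: 0.26
```

The collar is in. Easing down to the flange seat, expected near TCP 0.110.

Call:
carry_out --pt "0 0 0 0.005 0 0 0" --pt "0 0 0 0.01 0 0 0" --pt "0 0 0 0.01 0 0 0"

```text
time: 15.57
tool_pos: [0.5219, -0.2284, 0.118]
tool_rot: [-0.0, 0.998, 0.07, -0.0]
contact_force: [0.4, 0.5, -2.4]
gripper_width: 0.263
```

Call:
carry_out --pt "0 0 0 0.005 0 0 0" --pt "0 0 0 0.01 0 0 0" --pt "0 0 0 0.01 0 0 0"

```text
time: 15.82
tool_pos: [0.5219, -0.2284, 0.114]
tool_rot: [-0.0, 0.998, 0.07, -0.0]
contact_force: [0.6, 1.1, -3.3]
gripper_width: 0.263
```

Call:
carry_out --pt "0 0 0 0.003 0 0 0" --pt "0 0 0 0.005 0 0 0" --pt "0 0 0 0.005 0 0 0"

```text
time: 16.07
tool_pos: [0.5221, -0.2284, 0.1125]
tool_rot: [-0.0, 0.998, 0.07, -0.0]
contact_force: [-0.0, 0.0, -2.0]
gripper_width: 0.264
```

Call:
carry_out --pt "0 0 0 0.0015 0 0 0" --pt "0 0 0 0.003 0 0 0" --pt "0 0 0 0.003 0 0 0"

```text
time: 16.32
tool_pos: [0.5222, -0.2285, 0.1114]
tool_rot: [-0.0, 0.998, 0.07, 0.0]
contact_force: [0.4, 0.5, -0.2]
gripper_width: 0.26
```

Call:
carry_out --pt "0 0 0 0.0015 0 0 0" --pt "0 0 0 0.0025 0 0 0" --pt "0 0 0 0.0025 0 0 0"

```text
time: 16.57
tool_pos: [0.5222, -0.2285, 0.1104]
tool_rot: [-0.0, 0.998, 0.07, 0.0]
contact_force: [-0.3, 0.8, -1.8]
gripper_width: 0.263
```

Call:
carry_out --pt "0 0 0 0.0015 0 0 0" --pt "0 0 0 0.0025 0 0 0" --pt "0 0 0 0.0025 0 0 0"

```text
time: 16.82
tool_pos: [0.5222, -0.2285, 0.1101]
tool_rot: [0.0, 0.998, 0.07, 0.0]
contact_force: [-1.3, 2.5, 3.0]
gripper_width: 0.259
```

Call:
carry_out --pt "0 0 0 0.001 0 0 0" --pt "0 0 0 0.0015 0 0 0" --pt "0 0 0 0.0015 0 0 0"

```text
time: 17.07
tool_pos: [0.5223, -0.2285, 0.11]
tool_rot: [0.0, 0.998, 0.07, 0.0]
contact_force: [-2.6, 3.1, 5.9]
gripper_width: 0.261
```

Seated: 14 mm below the rim contact, as expected. Releasing.

Call:
carry_out --pt "0.5 0 0 0 0 0 0" --pt "0.7 0 0 0 0 0 0" --pt "1 0 0 0 0 0 0" --pt "1 0 0 0 0 0 0" --pt "1 0 0 0 0 0 0" --pt "1 0 0 0 0 0 0" --pt "1 0 0 0 0 0 0" --pt "1 0 0 0 0 0 0"

```text
time: 17.73
tool_pos: [0.5221, -0.2285, 0.1088]
tool_rot: [0.0, 0.998, 0.07, -0.0]
contact_force: [-0.5, 0.0, -0.1]
gripper_width: 0.999
```

Call:
carry_out --pt "1 0 0 -0.04 0 0 0" --pt "1 0 0 -0.12 0 0 0" --pt "1 0 0 -0.2 0 0 0" --pt "1 0 0 -0.28 0 0 0" --pt "1 0 0 -0.36 0 0 0" --pt "1 -0.1 0.08 -0.4 0 0 0" --pt "1 -0.18 0.1 -0.4 0 0 0" --pt "1 -0.25 0.1 -0.4 0 0 0"

```text
time: 18.4
tool_pos: [0.428, -0.2845, 0.2713]
tool_rot: [0.002, 0.998, 0.07, 0.001]
contact_force: [-0.7, -0.6, -0.8]
gripper_width: 1.0
```

```bash
python3 - <<'E'
from h import *
want([.4,-.3,.3])
f=[]
for n,(u,v,w) in dict(top=(235,130,245),side=(270,75,120)).items():
    i=manip.grab_frame(n)[:,:,::-1];cv2.imwrite(f"pics/{n}7.png",i)
    c=i[v:v+210,u:u+w] if n=="side" else i[v:v+150,u:u+w]
    f.append(cv2.resize(c,None,fx=440/c.shape[0]*(.75 if n=="top" else 1),fy=440/c.shape[0]*(.75 if n=="top" else 1),interpolation=cv2.INTER_CUBIC))
h=max(a.shape[0] for a in f);f=[cv2.copyMakeBorder(a,0,h-a.shape[0],0,0,0) for a in f]
o=np.hstack(f);print(o.shape);cv2.imwrite("pics/g7.png",o)
E
```

```text
t 18.4 F [-0.7 -0.6 -0.8] M [ 0.04 -0.03 -0.03] grip 1.0 tcp [ 0.428  -0.2845  0.2713]
shift [-0.0746  0.029  -0.0717] turn [ 0.008 -0.003 -0.001]
(440, 790, 3)
```

View pics/g7.png

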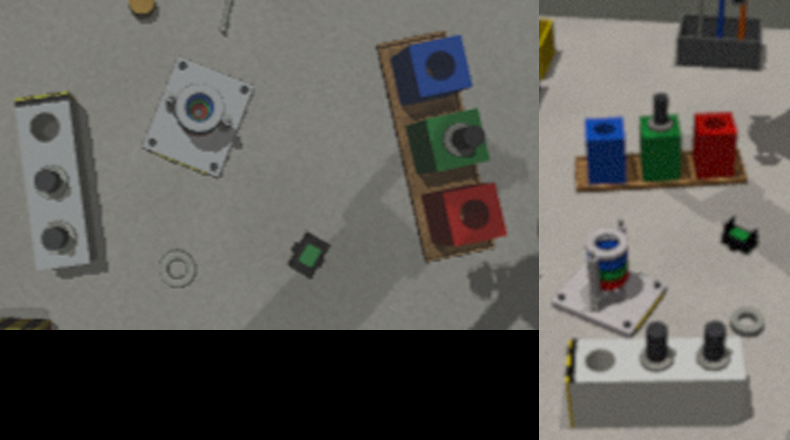

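The pin stands upright with its flange on the green socket: top crop (465,138), side crop (660,110). The marked rack hole is empty, the other two pins are in place, and the gauge and bystanders look undisturbed. Handing in.

```bash
python3 -c "
from plant import manip
print(manip.job_done())"
```

```text
the job is handed in; nothing more can be done
None
```

The pin from the yellow-and-black end was stopped by the green ring. It now stands in the green socket, released, and the job was handed in at about 18.4 s of the 48 s.

- **Gauging:** the pin passed grey and blue freely and stopped with its foot about 68 mm up. I pressed it upright at about 10 N (8 N at the wrist plus the 2 N pin weight) for about 0.7 s. The force on the gauge stayed well below 20 N at every reading. The ring choice also rests on the camera fit, where a 23 mm shank matched clearly best.
- **Placing:** on the first try the pin's collar caught on the socket rim, and the wrist read about 20 N before I backed off. My assumed socket height was about 4 mm low, probably because the sockets stand on the tray. After refitting and shifting about 3 mm, it slid in and seated 14 mm below the rim contact, as expected for fully home, with about 8 N of seating force.
- **Last checks:** the final pictures show the pin upright with its flange on the green block, the other two pins in the rack, and the gauge undisturbed. The bystanders in those pictures look undisturbed, but not all of them were in the final crops. The gripper was open and clear of everything.
- **What disagreed:** the two cameras differed by 1–3 mm in y. One fit of the pin in the top view failed and was not used.

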